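Free the pointed chisel from a breaker chuck

TASK

Take the pointed chisel out of its upright chuck and stand it in the open steel pot, point up, with its foot on the pot's floor, and let go. It is locked by hidden lugs: feel for the keyway by turning it a little and tugging lightly, never wrenching it out; lower it into the pot without dropping it, and leave the pot and the other things on the bench where they are.

Things in the scene. Friction and masses are not known exactly. Their poses are not given: they have to be found in the camera images.
- chisel: the pointed chisel: steel, 200 mm long, 0.3 to 0.55 kg, standing upright and loose in its chuck. Origin at the centre of its lower (foot) end, z along it to the point. Round shank, 18 mm diameter, tapering to a cone above 165 mm. Two lugs, 6 mm wide, out of sight in the chuck, reach 14.5 mm from the axis along its +x and -x, 15 to 25 mm above the foot
- chisel_collar (a point): underside of the chisel's round collar (40 mm diameter, 6 mm thick), on its axis 80 mm above the foot. The collar rests on the chuck's rim; 79 mm of plain shank and the 35 mm cone stand above it. The chisel turns freely there, and lifts about 6 mm until its lugs catch under the retaining ring
- chuck: chuck that holds the pointed chisel: upright dark steel barrel, 56 mm diameter, on a 90 mm square flange 12 mm thick, bolted to the bench; origin at the centre of its underside, z up. Rim 105 mm above the bench, bore 34 mm; the chisel's foot starts 25 mm above the bench
- chuck_ring (a point): centre of the rigid retaining ring inside the bore (56 to 66 mm above the bench, hole 23 mm). Two opposite keyways let the lugs through if lined up to about 0.2 rad. Their bearing is unknown, given by no pose: at least 0.5 rad from the start, either way; no turning stop. Free once in each half turn: turn a little, tug lightly, repeat
- chuck_other: a second, equal chuck in which a flat-bladed chisel (36 mm wide blade, top at 214 mm above the bench) is locked fast; origin at the centre of its underside. It stays as it is. Which side each chuck stands on changes
- pot: plain round open steel pot, loose, 0.8 kg, 88 mm outer diameter, 85 mm tall, wall 4 mm, inner floor 5 mm above the bench; origin at the centre of its underside, z up
- oil_bottle: bystander: grey oil bottle, 48 mm diameter, 100 mm tall; origin at the centre of its base
- wrench: bystander: steel wrench 170 mm long lying flat; origin under its middle, x along it
- screwdriver: bystander: screwdriver with black handle, 200 mm long, lying; origin under its middle, x along it
- gear: bystander: small dark steel gear blank, 56 mm diameter, 30 mm tall; origin at the centre of its base
- grease_tin: bystander: low round steel tin, 72 mm diameter, 50 mm tall; origin at the centre of its base
- bearing: bystander: steel bearing ring, 48 mm diameter, 14 mm tall; origin at the centre of its base
- battery: bystander: black tool battery 120 x 75 x 68 mm; origin at the centre of its base
There are look-alikes about, which are no part of the job. What is shaped like the chuck but turquoise is not meant. Of the things that look like the chisel, the smaller one is meant.

How it is judged:
On the way:
1. the pointed chisel is fully out of its chuck, its foot above the rim (z of chisel in the frame of chuck above 0.105 m), for 0.1 s.
At the end, for the whole second after the job is handed in: The pointed chisel stands or leans in the pot, point up (within 0.85 rad of upright), its foot within 30 mm of the height of the pot's underside and within 40 mm of its axis, at rest and released; the pot stands upright (0.1 rad) within 50 mm of where it was (z of chisel in the frame of pot below 0.03 m and horizontal distance between chisel and pot below 0.04 m and angle between chisel's own z axis and vertical below 0.85 rad and linear speed of chisel below 0.02 m/s and angular speed of chisel below 0.1 rad/s and angle between pot's own z axis and vertical below 0.1 rad and distance of pot from where it was at the start of the episode below 0.05 m); the robot touches nothing.
It fails at once if the chisel is wrenched against its chuck with more than 80 N (contact force between chisel and chuck above 80 N).
It fails at once if the chisel is dropped into the pot (over 0.6 m/s at its foot inside or just over the pot) (horizontal distance between chisel and pot below 0.04 m and z of chisel in the frame of pot below 0.08 m and linear speed of chisel above 0.6 m/s).
It fails at once if the pot is tipped by more than 0.35 rad (angle between pot's own z axis and vertical above 0.35 rad).
It fails at once if a bystander is moved by more than 40 mm (distance of any of oil_bottle, wrench, screwdriver, gear, grease_tin, bearing, battery from where it was at the start of the episode above 0.04 m).
It also fails if it takes over 72 s, if anything falls off the work surface, if the arm or the gripper's body presses on something with over 40 N, if the wrist force passes 120 N, or if a joint passes its speed limit or range.

ROBOT

A 6-joint arm with a two-finger parallel gripper is mounted at the origin on the work surface. World frame = base frame: x ahead of the robot, y to its left, z up, the work surface at z = 0. Lengths are in m, angles in rad, forces in N, time in s.
With the tool pointing down it reaches from about 0.35 to 0.775 m from the base axis. Payload 7.3 kg.
Tool frame: the origin (TCP) lies at the very end of the fingers, on their centre line; the grasp point (between the pads) lies 19 mm behind it (robot.pinch_z is the distance from the TCP to the grasp point, in m); z points along the fingers, y is the line along which they close (so a half turn about z gives the same grasp; the last joint's range is limited). The gripper opens to 92 mm and grips with 3 to 60 N. Pads are 19 mm wide; open, the fingers measure 130 mm over their backs; the gripper's body (75 mm by 190 mm) begins 47 mm behind the grasp point.
Start: joints at [-1.414, 0.342, 1.524, -0, 1.275, -0.146], TCP at [0.157, -0.501, 0.227] pointing down, gripper open.
Joint ranges: [-2.53, 2.53], [-0.77, 2.02], [0.04, 2.7], [-1, 4.14], [0.28, 2.66], [-3.11, 3.11]. Speed limits (rad/s): [2.57, 2.57, 3.14, 3.14, 3.14, 3.14].

INTERFACE

Orientations are given as [roll, pitch, yaw] about the fixed x, y, z axes, in that order (R = Rz(yaw) Ry(pitch) Rx(roll)).
In Python, from cell import robot gives the robot as it stands.
- The arm moves only by the tool move_arm, never from a script. Its argument "motion" is a list of rows, each a list of 6 numbers: the shift along the tool's x, y, z in units of 0.1 m (1.0 is 0.1 m), then the turn, a rotation vector about the tool's x, y, z in units of pi rad (1.0 is pi rad). In form: [[dx, dy, dz, rx, ry, rz], ...]. A call has 1 to 12 rows; each row is the pose to reach, as a shift and turn from the pose commanded when the call began, along the tool's axes at that moment, turning the shorter way round; what a row does not reach only later rows make up. A row lasts 1/8 s, in which the tool goes at most 62.5 mm and 10.7 degrees, less where a joint would pass 70% of its speed; a pose out of reach is approached as far as the arm can. A call with a number of a shift or a turn outside -1 to 1 is refused whole. A call with a gripper value outside its range is refused whole. "fingers" is the opening, from -1 (shut) to 1 (fully open), set as the call begins (left out, the last holds). The fingers move at their own pace and stop on an object; "newtons" is the grip in N (left out, the last holds). Time passes only in rows, so rows that repeat a pose let the fingers close. It gives the time, the measured TCP pose, the force, the opening and the grip force at its end, in the units of the state.
- robot.observe(): the state, without advancing time (a new reading comes with each control period).
- robot.read_camera(name): name is "side" or "top"; returns a dict with "image" (420x560x3 uint8, red, green, blue), "range_z" (420x560 float32, m along the optical axis (not along the pixel's ray), 0 where there is no reading), "vfov" (degrees; the focal length in pixels is half the picture's height over the tangent of half this angle, whatever the lens; pixels are square), "cx", "cy" (the principal point, pixels), "extrinsics" (4x4, takes a point from camera to world coordinates). Camera axes: x right, y up, looking along -z (the intrinsics and any distortion apply to the point x, -y, -z); pixel columns grow to the right and rows downward; lengths in m; the calibration is good to about 2 mm. A picture is of the moment at which its call begins.
- robot.hand_in(): hands the job in; it is judged then, once.
The state is a dict: "time": time; "qpos": joint angles; "qvel": joint speeds; "joint_efforts": joint torques, N m; "tool_pos": TCP position; "tool_rot": TCP orientation; "contact_force": force on the tool from outside, world axes, zero at the start; "torque": the same for the moment, N m; "opening": finger opening in m; "grip_force": force on a finger pad.
Only numpy, scipy, OpenCV 4.12 (cv2) and the standard library are available. Lean on these libraries where they do the work, as an engineer would, in place of code of your own. Each camera call takes 0.05 s, during which the arm holds its last target. There are 200 camera calls.

## Working session

There is one attempt and no reset: what is moved stays moved. The work goes in short steps, Python scripts to look and compute and a tool call to move; the robot and the scene stay as the last step left them, time stands still between calls to the robot, and variables do not carry over. Pictures are saved under pics/ and viewed, at most 10 in all, crops included, and the job is handed in when it is done.

Besides the shell and the picture viewer there is one more tool, called after "Emit:" as a command line: name --pt "numbers of a row" for each row, then --argument value for the rest. move_arm: Moves the arm, as the interface text tells. Shifts and turns lie within -1 to 1; 1 stands for 0.1 m of shift or pi rad of turn. Its arguments: {"type":"object","properties":{"motion":{"type":"array"},"fingers":{"type":"number"},"newtons":{"type":"number"}},"required":["motion"]}

```bash
ls; mkdir -p pics
cat > h.py <<'E'
import numpy as np, cv2
from cell import robot
def cam(n):
    d=robot.read_camera(n); return d
def save(d,fn): cv2.imwrite(fn,d['image'][:,:,::-1])
def P(d,u,v,z=None):
    # world point from pixel by range (or None)
    f=d['image'].shape[0]/2/np.tan(np.radians(d['vfov'])/2)
    r=d['range_z'][int(v),int(u)] if z is None else z
    p=np.array([(u-d['cx'])/f*r,-(v-d['cy'])/f*r,-r,1]); return (d['extrinsics']@p)[:3]
def cloud(d):
    h,w=d['range_z'].shape; f=h/2/np.tan(np.radians(d['vfov'])/2)
    u,v=np.meshgrid(np.arange(w),np.arange(h)); r=d['range_z']
    p=np.stack([(u-d['cx'])/f*r,-(v-d['cy'])/f*r,-r,np.ones_like(r)],-1)
    return (p@d['extrinsics'].T)[...,:3]
E
python3 - <<'E'
from h import *
import pickle
print(robot.observe())
D={n:cam(n) for n in('top','side')}
pickle.dump(D,open('d0.pkl','wb'))
for n in D:
    save(D[n],f'pics/{n}0.png'); d=D[n]; print(n,{k:v for k,v in d.items() if k not in('image','range_z')})
E
```

```text
pics
{'time': 0.0, 'qpos': array([-1.41399581e+00,  3.42728808e-01,  1.52501221e+00, -3.15576641e-05,
        1.27541026e+00, -1.45958026e-01]), 'qvel': array([ 0.00116032,  0.00019443, -0.00147281, -0.00047999, -0.00255485,
        0.00182746]), 'joint_efforts': array([-1.48099913e-03, -4.31247139e+01, -2.44220710e+01,  7.14990450e-02,
        5.59742725e-02, -1.25500501e-04]), 'tool_pos': array([ 0.15649932, -0.50070178,  0.22604349]), 'tool_rot': array([-3.14004622e+00, -1.96830731e-04,  3.02767604e-01]), 'contact_force': array([-0.13369754,  0.92782581,  0.15716902]), 'torque': array([-0.01886628, -0.01022558,  0.00869267]), 'grip_force': 0.0, 'opening': 0.09154455091368624}
top {'vfov': 49.62334441723459, 'cx': 278.0424755048116, 'cy': 202.4403396253016, 'extrinsics': array([[-0.01298154,  0.99514586, -0.09755095,  0.46303257],
       [-0.99967567, -0.01505416, -0.02054065, -0.032645  ],
       [-0.02190949,  0.09725267,  0.99501854,  1.05691363],
       [ 0.        ,  0.        ,  0.        ,  1.        ]])}
side {'vfov': 52.98438361508246, 'cx': 283.173731812266, 'cy': 209.47118583386356, 'extrinsics': array([[-0.99931012,  0.02838018, -0.02395511,  0.53464899],
       [-0.03513376, -0.5133514 ,  0.85745901,  0.90722601],
       [ 0.01203746,  0.8577091 ,  0.51399435,  0.6500664 ],
       [ 0.        ,  0.        ,  0.        ,  1.        ]])}
```

View pics/top0.png

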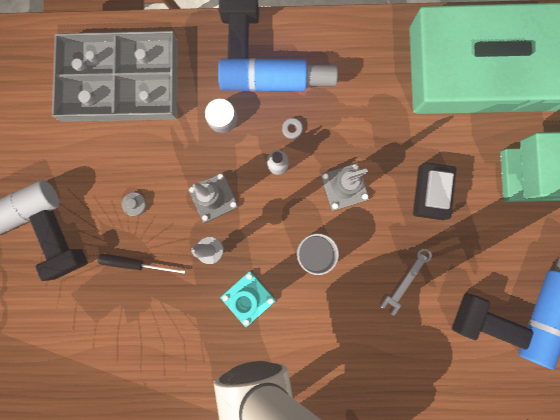

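View pics/side0.png

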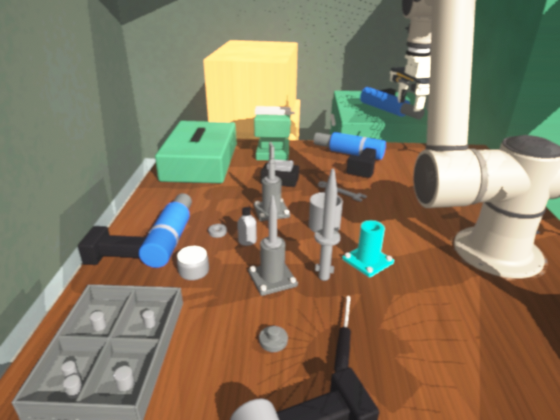

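Candidates for the chisel are the one in the chuck at top (208,192) / side (272,230), the tool in the other chuck at top (350,180) / side (272,180), and a free-standing one at top (208,250) / side (330,230). The last looks like the larger look-alike. The empty turquoise chuck at top (247,298) is not meant. I'll check in one crop and measure.

Run:
```python
from h import *
import pickle
D=pickle.load(open('d0.pkl','rb'))
s=D['side']['image'][130:300,210:400,::-1]; t=D['top']['image'][140:310,170:400,::-1]
cv2.imwrite('pics/crop1.png',np.hstack([cv2.resize(s,None,fx=2.1,fy=2.1,interpolation=2)[:357],cv2.resize(t,None,fx=1.72,fy=2.1,interpolation=2)[:357]]))
for n in D:
  C=cloud(D[n]).reshape(-1,3); C=C[(D[n]['range_z'].reshape(-1)>0)]
  C=C[(C[:,2]>.015)&(C[:,2]<.4)&(C[:,0]>.25)&(C[:,0]<.85)&(abs(C[:,1])<.5)]
  # cluster on xy grid
  g=np.zeros((160,250),np.uint8); ix=((C[:,:2]-[.2,-.5])/.004).astype(int); g[ix[:,0].clip(0,159),ix[:,1].clip(0,249)]=1
  k,l,st,_=cv2.connectedComponentsWithStats(g)
  for i in range(1,k):
    m=l[ix[:,0].clip(0,159),ix[:,1].clip(0,249)]==i
    if m.sum()>40:
      c=C[m]; z=c[:,2].max(); tp=c[c[:,2]>z-.03]
      print(n,m.sum(),'min',c[:,:2].min(0).round(3),'max',c[:,:2].max(0).round(3),'ztop',z.round(3),'topmean',tp.mean(0).round(3))
```

```text
top 1658 min [ 0.256 -0.5  ] max [ 0.355 -0.396] ztop 0.07 topmean [ 0.302 -0.443  0.058]
top 387 min [ 0.25  -0.012] max [0.258 0.058] ztop 0.262 topmean [0.253 0.022 0.246]
top 678 min [0.32  0.028] max [0.375 0.087] ztop 0.108 topmean [0.347 0.06  0.101]
top 1337 min [0.399 0.43 ] max [0.533 0.5  ] ztop 0.068 topmean [0.451 0.473 0.056]
top 398 min [ 0.405 -0.139] max [ 0.49  -0.052] ztop 0.089 topmean [ 0.445 -0.1    0.08 ]
top 445 min [0.417 0.298] max [0.452 0.402] ztop 0.029 topmean [0.435 0.352 0.021]
top 636 min [0.432 0.101] max [0.485 0.154] ztop 0.283 topmean [0.459 0.126 0.267]
top 2003 min [ 0.521 -0.411] max [ 0.648 -0.321] ztop 0.072 topmean [ 0.583 -0.363  0.057]
top 707 min [0.552 0.112] max [0.607 0.168] ztop 0.225 topmean [0.578 0.138 0.208]
top 110 min [0.552 0.313] max [0.581 0.34 ] ztop 0.032 topmean [0.567 0.324 0.026]
top 72 min [0.557 0.493] max [0.577 0.5  ] ztop 0.064 topmean [0.566 0.498 0.048]
top 720 min [ 0.573 -0.193] max [ 0.628 -0.138] ztop 0.215 topmean [ 0.599 -0.165  0.208]
top 407 min [ 0.632 -0.035] max [0.678 0.012] ztop 0.102 topmean [ 0.653 
[... 1916 characters left out ...]
 0.049]
side 503 min [ 0.631 -0.022] max [0.679 0.015] ztop 0.101 topmean [ 0.654 -0.004  0.086]
side 756 min [0.734 0.086] max [0.804 0.159] ztop 0.053 topmean [0.766 0.132 0.043]
side 1235 min [ 0.768 -0.5  ] max [ 0.85  -0.323] ztop 0.103 topmean [ 0.806 -0.39   0.095]
side 1741 min [0.769 0.229] max [0.85 0.5 ] ztop 0.047 topmean [0.79  0.349 0.034]
side 335 min [0.804 0.426] max [0.834 0.456] ztop 0.038 topmean [0.817 0.444 0.03 ]
side 146 min [0.808 0.29 ] max [0.83  0.313] ztop 0.038 topmean [0.818 0.304 0.029]
side 977 min [ 0.821 -0.078] max [0.85  0.124] ztop 0.077 topmean [0.836 0.035 0.063]
side 110 min [ 0.831 -0.15 ] max [ 0.85  -0.093] ztop 0.065 topmean [ 0.839 -0.121  0.054]
```

View pics/crop1.png

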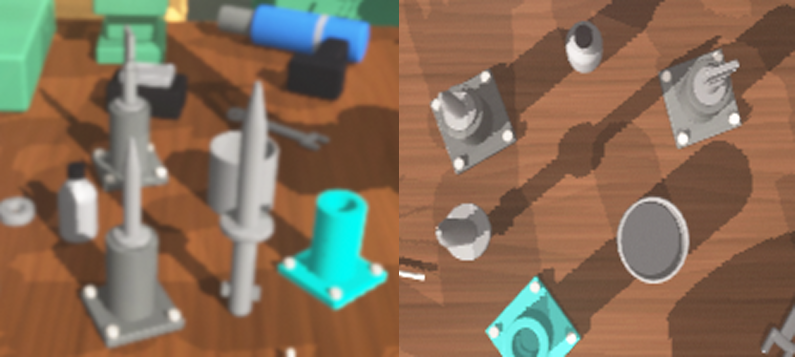

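The crop shows the pointed chisel in the chuck at top (208,192), with its point at 225 mm. The flat blade is in the chuck at top (350,180). The free-standing one at top (208,250) is 284 mm tall, so it is the larger look-alike. The pot is at top (318,254). I'll go above the chisel, keeping high.

Emit:
move_arm --pt "0 0 -0.4 0 0 0" --pt "0.1 -0.1 -0.8 0 0 0" --pt "0.2 -0.2 -1 0 0 0" --fingers 1

```text
time: 0.48
tool_pos: [0.1698, -0.4762, 0.3285]
tool_rot: [3.139, 0.0, 0.302]
contact_force: [0.6, 0.3, 0.2]
opening: 0.0917
grip_force: 0.0
```

Emit:
move_arm --pt "0.3 -0.2 -0.4 0 0 0" --pt "0.6 -0.5 -0.8 0 0 0" --pt "1 -0.8 -1 0 0 0"

```text
time: 0.85
tool_pos: [0.2417, -0.3691, 0.4285]
tool_rot: [3.139, -0.0, 0.302]
contact_force: [1.1, -1.4, -0.7]
opening: 0.092
grip_force: 0.0
```

Emit:
move_arm --pt "0.33 -0.27 0 0 0 0" --pt "0.67 -0.53 0 0 0 0" --pt "1 -0.8 0 0 0 0"

```text
time: 1.23
tool_pos: [0.3134, -0.2624, 0.4265]
tool_rot: [-3.141, 0.0, 0.303]
contact_force: [0.1, -0.6, -0.1]
opening: 0.0919
grip_force: 0.0
```

Emit:
move_arm --pt "0.33 -0.27 0 0 0 0" --pt "0.67 -0.53 0 0 0 0" --pt "1 -0.8 0 0 0 0"

```text
time: 1.6
tool_pos: [0.385, -0.1562, 0.4264]
tool_rot: [-3.141, 0.0, 0.303]
contact_force: [0.4, -0.7, -0.5]
opening: 0.092
grip_force: 0.0
```

Emit:
move_arm --pt "0.33 -0.27 0 0 0 0" --pt "0.67 -0.53 0 0 0 0" --pt "1 -0.8 0 0 0 0"

```text
time: 1.98
tool_pos: [0.4566, -0.05, 0.4263]
tool_rot: [-3.141, 0.001, 0.303]
contact_force: [0.1, 0.2, -0.4]
opening: 0.0921
grip_force: 0.0
```

Run:
```python
from h import *
import pickle
D=pickle.load(open('d0.pkl','rb'))
from scipy.optimize import least_squares
def fit(n,x,y,z0,z1,R,rm):
  C=cloud(D[n]).reshape(-1,3); m=(np.hypot(C[:,0]-x,C[:,1]-y)<rm)&(C[:,2]>z0)&(C[:,2]<z1); c=C[m]
  r=least_squares(lambda p:np.hypot(c[:,0]-p[0],c[:,1]-p[1])-R,[x,y],loss='soft_l1',f_scale=.001)
  print(n,m.sum(),r.x.round(4),abs(r.fun).mean().round(4))
for n in('top','side'):
  fit(n,.579,.141,.12,.185,.009,.02); fit(n,.579,.141,.03,.098,.028,.04); fit(n,.447,-.096,.02,.08,.044,.06); fit(n,.459,.13,.15,.22,.012,.025)
o=robot.observe(); print(o['time'],o['tool_pos'],o['tool_rot'],o['qpos'])
```

```text
top 64 [0.5802 0.1406] 0.0003
top 134 [0.5804 0.1405] 0.0002
top 155 [ 0.4493 -0.0916] 0.0016
top 80 [0.4587 0.1287] 0.0002
side 201 [0.5788 0.1406] 0.0009
side 584 [0.579  0.1405] 0.0008
side 526 [ 0.4456 -0.0943] 0.0019
side 335 [0.4575 0.1304] 0.0008
1.975 [ 0.45662143 -0.05003232  0.42634742] [-3.14139594e+00  6.64487829e-04  3.02838920e-01] [-2.76092587e-01  1.41290776e-01  1.25431981e+00 -2.02016953e-04
  1.74664590e+00  9.91829610e-01]
```

Emit:
move_arm --pt "0.3 -0.25 0 0 0 0" --pt "0.6 -0.5 0 0 0 0" --pt "0.9 -0.75 0 0 0 0"

```text
time: 2.35
tool_pos: [0.5201, 0.0483, 0.4263]
tool_rot: [-3.142, 0.001, 0.303]
contact_force: [1.5, 0.0, -0.0]
opening: 0.0916
grip_force: 0.0
```

Emit:
move_arm --pt "0.3 -0.25 0.1 0 0 0" --pt "0.6 -0.5 0.3 0 0 0" --pt "0.84 -0.7 0.5 0 0 0" --pt "0.84 -0.7 0.7 0 0 0" --pt "0.84 -0.7 0.7 0 0 0"

```text
time: 2.98
tool_pos: [0.5783, 0.1392, 0.3545]
tool_rot: [-3.141, 0.005, 0.303]
contact_force: [0.4, 0.0, 0.8]
opening: 0.0915
grip_force: 0.0
```

Run:
```python
from h import *
d=cam('side'); save(d,'pics/s1.png')
C=cloud(d); m=(C[...,0]>.38)&(C[...,0]<.52)&(C[...,1]>.0)&(C[...,1]<.25)&(C[...,2]>.3)&(d['range_z']>0)
print('arm min z near lookalike',C[m][:,2].min() if m.any() else None)
o=robot.observe(); print(o['tool_pos'],o['tool_rot'],o['qpos'])
```

```text
arm min z near lookalike 0.42144369815836585
[0.57866259 0.13890528 0.35619821] [-3.14141901e+00  1.87909449e-03  3.02862535e-01] [ 1.06956332e-01  4.24469503e-01  1.05032573e+00 -1.96389073e-04
  1.66867437e+00  1.37487128e+00]
```

View pics/s1.png

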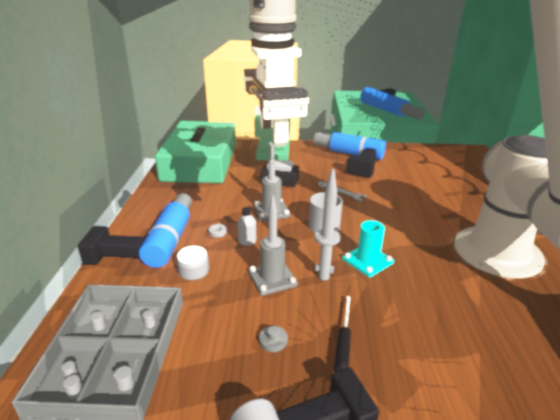

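The gripper at side (280,100) hangs over the chisel in the chuck at side (272,230), and the forearm is well above the look-alike. I'll descend with the fingers straddling the shank.

Emit:
move_arm --pt "0.01 -0.01 0.4 0 0 0" --pt "0.01 -0.01 0.8 0 0 0" --pt "0.01 -0.01 1 0 0 0"

```text
time: 3.4
tool_pos: [0.5792, 0.1396, 0.2559]
tool_rot: [-3.142, 0.001, 0.302]
contact_force: [0.4, 0.1, 0.5]
opening: 0.0917
grip_force: 0.0
```

Emit:
move_arm --pt "0 0 0.3 0 0 0" --pt "0 0 0.5 0 0 0" --pt "0 0 0.7 0 0 0" --pt "0 0 0.85 0 0 0" --pt "0 0 0.9 0 0 0" --pt "0 0 0.9 0 0 0"

```text
time: 4.15
tool_pos: [0.5799, 0.1401, 0.1671]
tool_rot: [3.141, -0.001, 0.303]
contact_force: [0.1, -0.7, 0.6]
opening: 0.0919
grip_force: 0.0
```

Run:
```python
from h import *
d=cam('side'); im=d['image'][90:330,170:430,::-1]; cv2.imwrite('pics/s2.png',cv2.resize(im,None,fx=2.5,fy=2.5,interpolation=2))
o=robot.observe(); print(o['tool_pos'],o['tool_rot'],o['contact_force'],o['qpos'])
```

```text
[0.5800559  0.14018492 0.16748364] [ 3.14124156e+00 -1.31812322e-03  3.02705541e-01] [-1.02999688  0.25492249  0.25433587] [ 1.08798594e-01  5.21204745e-01  1.40687840e+00 -9.66718261e-05
  1.21214843e+00  1.37692348e+00]
```

View pics/s2.png

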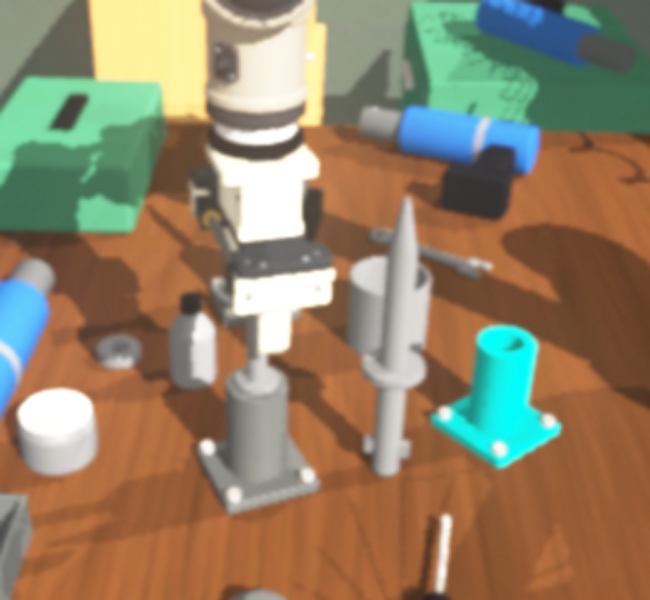

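Gripper at crop (265,290) straddles the chisel, clear of the look-alike (405,200). I'll lower 3 mm more and grip.

Emit:
move_arm --pt "0 0 0.03 0 0 0" --pt "0 0 0.03 0 0 0"

```text
time: 4.45
tool_pos: [0.5796, 0.1402, 0.1638]
tool_rot: [3.141, -0.0, 0.303]
contact_force: [0.4, 0.4, -0.3]
opening: 0.0919
grip_force: 0.0
```

Emit:
move_arm --pt "0 0 0 0 0 0" --pt "0 0 0 0 0 0" --pt "0 0 0 0 0 0" --pt "0 0 0 0 0 0" --pt "0 0 0 0 0 0" --pt "0 0 0 0 0 0" --pt "0 0 0 0 0 0" --pt "0 0 0 0 0 0" --fingers -1 --newtons 30

```text
time: 5.45
tool_pos: [0.5795, 0.1404, 0.1637]
tool_rot: [-3.141, -0.0, 0.303]
contact_force: [-0.3, 0.4, -2.7]
opening: 0.0171
grip_force: 30.0
```

Emit:
move_arm --pt "0 0 -0.02 0 0 -0.05" --pt "0 0 -0.02 0 0 -0.1" --pt "0 0 -0.02 0 0 -0.15" --pt "0 0 -0.02 0 0 -0.2" --pt "0 0 -0.02 0 0 -0.2"

```text
time: 6.08
tool_pos: [0.579, 0.1401, 0.1647]
tool_rot: [-3.14, 0.002, 0.93]
contact_force: [0.4, 0.7, -4.8]
opening: 0.0173
grip_force: 30.0
```

Emit:
move_arm --pt "0 0 -0.03 0 0 0" --pt "0 0 -0.05 0 0 0" --pt "0 0 -0.06 0 0 0" --pt "0 0 -0.06 0 0 0"

```text
time: 6.58
tool_pos: [0.5789, 0.1401, 0.1703]
tool_rot: [-3.14, 0.002, 0.931]
contact_force: [1.4, -0.3, -17.9]
opening: 0.0169
grip_force: 30.0
```

Emit:
move_arm --pt "0 0 0.04 0 0 0" --pt "0 0 0.04 0 0 -0.05" --pt "0 0 0.04 0 0 -0.09" --pt "0 0 0.02 0 0 -0.09" --pt "0 0 0 0 0 -0.09" --pt "0 0 0 0 0 -0.09"

```text
time: 7.32
tool_pos: [0.5799, 0.1402, 0.1723]
tool_rot: [3.14, -0.001, 1.212]
contact_force: [-0.2, 0.2, -4.7]
opening: 0.017
grip_force: 30.0
```

Emit:
move_arm --pt "0 0 0.04 0 0 0" --pt "0 0 0.04 0 0 -0.05" --pt "0 0 0.04 0 0 -0.09" --pt "0 0 0.02 0 0 -0.09" --pt "0 0 0 0 0 -0.09" --pt "0 0 0 0 0 -0.09"

```text
time: 8.07
tool_pos: [0.5797, 0.1402, 0.1719]
tool_rot: [3.141, -0.0, 1.495]
contact_force: [-0.2, -0.2, -5.4]
opening: 0.0171
grip_force: 30.0
```

Emit:
move_arm --pt "0 0 0.04 0 0 0" --pt "0 0 0.04 0 0 0.045" --pt "0 0 0.04 0 0 0.045" --pt "0 0 0 0 0 0.045" --pt "0 0 -0.02 0 0 0.045" --pt "0 0 -0.03 0 0 0.045" --pt "0 0 -0.03 0 0 0.045"

```text
time: 8.95
tool_pos: [0.5796, 0.1402, 0.1748]
tool_rot: [3.141, 0.0, 1.356]
contact_force: [0.5, -0.4, -4.7]
opening: 0.0172
grip_force: 30.0
```

Free at yaw 1.36: 11 mm up with only its weight on the wrist. Drawing it out gently.

Emit:
move_arm --pt "0 0 -0.05 0 0 0" --pt "0 0 -0.1 0 0 0" --pt "0 0 -0.15 0 0 0" --pt "0 0 -0.15 0 0 0"

```text
time: 9.45
tool_pos: [0.5799, 0.1402, 0.1904]
tool_rot: [3.14, -0.0, 1.355]
contact_force: [0.6, 0.6, -4.2]
opening: 0.0174
grip_force: 30.0
```

Emit:
move_arm --pt "0 0 -0.05 0 0 0" --pt "0 0 -0.15 0 0 0" --pt "0 0 -0.25 0 0 0" --pt "0 0 -0.35 0 0 0" --pt "0 0 -0.35 0 0 0"

```text
time: 10.07
tool_pos: [0.5801, 0.1402, 0.226]
tool_rot: [3.139, -0.001, 1.355]
contact_force: [0.4, 0.4, -4.5]
opening: 0.0176
grip_force: 30.0
```

Run:
```python
from h import *
d=cam('side'); im=d['image'][90:330,170:430,::-1]; cv2.imwrite('pics/s3.png',cv2.resize(im,None,fx=2.5,fy=2.5,interpolation=2))
o=robot.observe(); print(o['tool_pos'],o['tool_rot'],o['contact_force'])
```

```text
[0.57975402 0.14020426 0.22518249] [ 3.14061952e+00 -1.95294892e-04  1.35524539e+00] [ 0.25969629 -0.36419745 -4.83445353]
```

View pics/s3.png

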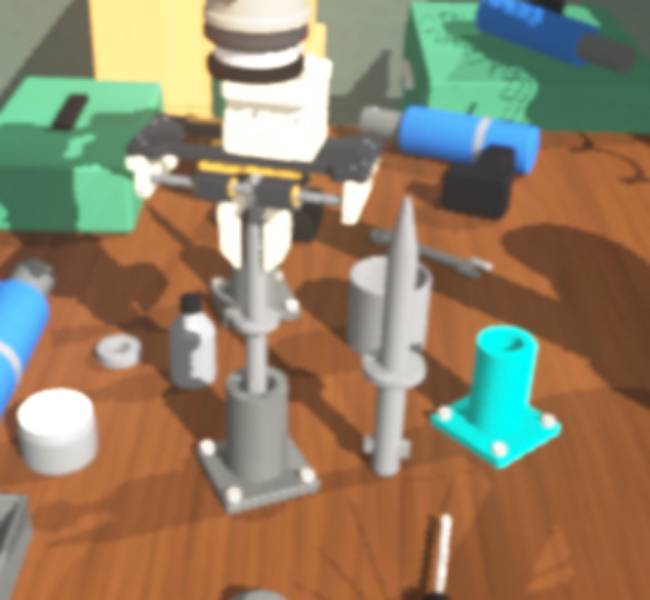

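The chisel hangs straight in the fingers with its collar at crop (250,310) and its shank still in the bore at (255,370). Lift on until the foot is well clear, then across to the pot.

Emit:
move_arm --pt "0 0 -0.1 0 0 0" --pt "0 0 -0.25 0 0 0" --pt "0 0 -0.4 0 0 0" --pt "0 0 -0.55 0 0 0" --pt "0 0 -0.6 0 0 0" --pt "0 0 -0.6 0 0 0"

```text
time: 10.88
tool_pos: [0.5796, 0.1402, 0.285]
tool_rot: [3.141, -0.0, 1.355]
contact_force: [0.1, -0.7, -5.2]
opening: 0.0172
grip_force: 30.0
```

Emit:
move_arm --pt "-0.15 -0.05 0 0 0 0" --pt "-0.4 -0.12 0 0 0 0" --pt "-0.65 -0.2 0 0 0 0" --pt "-0.86 -0.26 0 0 0 0"

```text
time: 11.38
tool_pos: [0.5345, 0.0602, 0.2843]
tool_rot: [-3.141, 0.001, 1.355]
contact_force: [-0.5, -0.4, -4.4]
opening: 0.0171
grip_force: 30.0
```

Emit:
move_arm --pt "-0.25 -0.08 0 0 0 0" --pt "-0.5 -0.15 0 0 0 0" --pt "-0.7 -0.21 0 0 0 0" --pt "-0.86 -0.26 0 0 0 0"

```text
time: 11.88
tool_pos: [0.4911, -0.0179, 0.2846]
tool_rot: [-3.141, 0.0, 1.355]
contact_force: [-0.3, -0.3, -4.5]
opening: 0.0172
grip_force: 30.0
```

Emit:
move_arm --pt "-0.25 -0.08 0 0 0 0" --pt "-0.5 -0.15 0 0 0 0" --pt "-0.7 -0.21 0 0 0 0" --pt "-0.8 -0.25 0 0 0 0" --pt "-0.86 -0.27 0 0 0 0" --pt "-0.86 -0.27 0 0 0 0"

```text
time: 12.62
tool_pos: [0.4472, -0.0949, 0.2847]
tool_rot: [3.141, -0.0, 1.355]
contact_force: [0.5, 0.3, -5.8]
opening: 0.0171
grip_force: 30.0
```

Run:
```python
from h import *
d=cam('side'); im=d['image'][60:300,190:450,::-1]; cv2.imwrite('pics/s4.png',cv2.resize(im,None,fx=2.5,fy=2.5,interpolation=2))
o=robot.observe(); print(o['tool_pos'],o['tool_rot'],o['contact_force'],o['opening'])
C=cloud(d).reshape(-1,3); p=o['tool_pos']
for a,b in((.12,.13),(.13,.15),(.15,.2),(.2,.22),(.22,.26)):
  m=(np.hypot(C[:,0]-p[0],C[:,1]-p[1])<.03)&(C[:,2]>a)&(C[:,2]<b)
  if m.any(): c=C[m]; print(a,b,m.sum(),c.min(0).round(4),c.max(0).round(4),c.mean(0).round(4))
```

```text
[ 0.44739929 -0.09466483  0.2847183 ] [ 3.14135491e+00 -2.61869974e-04  1.35536118e+00] [ 1.26754846 -0.59976106 -3.81897924] 0.017131581434038527
0.13 0.15 4 [ 0.4483 -0.092   0.1463] [ 0.4532 -0.0861  0.1499] [ 0.4507 -0.0896  0.1484]
0.15 0.2 101 [ 0.4376 -0.0953  0.1515] [ 0.4552 -0.0791  0.1997] [ 0.4479 -0.0878  0.1782]
0.2 0.22 48 [ 0.4387 -0.0954  0.2008] [ 0.4551 -0.0835  0.2189] [ 0.4474 -0.0881  0.21  ]
0.22 0.26 156 [ 0.4276 -0.1138  0.2205] [ 0.466  -0.0732  0.2597] [ 0.4472 -0.0874  0.2375]
```

View pics/s4.png

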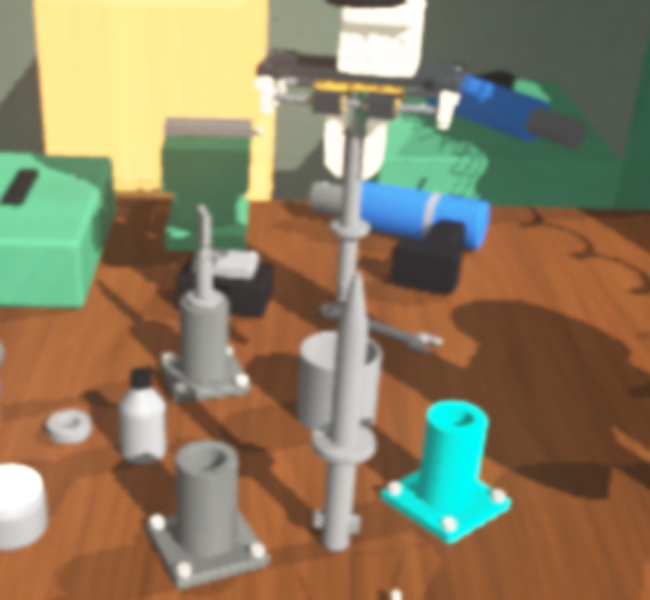

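The chisel hangs upright above the pot (collar at crop (350,230), pot at (340,370)), centred within about 1 mm. Lowering.

Emit:
move_arm --pt "0 0 0.15 0 0 0" --pt "0 0 0.35 0 0 0" --pt "0 0 0.55 0 0 0" --pt "0 0 0.75 0 0 0" --pt "0 0 0.9 0 0 0" --pt "0 0 1 0 0 0"

```text
time: 13.42
tool_pos: [0.4473, -0.0944, 0.184]
tool_rot: [-3.141, -0.0, 1.356]
contact_force: [0.1, 0.6, -4.2]
opening: 0.0174
grip_force: 30.0
```

Emit:
move_arm --pt "0 0 0.1 0 0 0" --pt "0 0 0.2 0 0 0" --pt "0 0 0.28 0 0 0" --pt "0 0 0.34 0 0 0" --pt "0 0 0.34 0 0 0"

```text
time: 14.05
tool_pos: [0.447, -0.0949, 0.1504]
tool_rot: [-3.141, -0.0, 1.355]
contact_force: [-0.4, 0.4, -5.1]
opening: 0.0172
grip_force: 30.0
```

Emit:
move_arm --pt "0 0 0.02 0 0 0" --pt "0 0 0.04 0 0 0" --pt "0 0 0.05 0 0 0" --pt "0 0 0.05 0 0 0"

```text
time: 14.55
tool_pos: [0.4472, -0.0949, 0.1457]
tool_rot: [-3.142, 0.0, 1.355]
contact_force: [-0.8, 0.3, -4.7]
opening: 0.0169
grip_force: 30.0
```

Emit:
move_arm --pt "0 0 0.01 0 0 0" --pt "0 0 0.02 0 0 0" --pt "0 0 0.02 0 0 0"

```text
time: 14.92
tool_pos: [0.4472, -0.0949, 0.1437]
tool_rot: [-3.142, 0.0, 1.355]
contact_force: [-0.5, -0.1, -4.3]
opening: 0.0173
grip_force: 30.0
```

Emit:
move_arm --pt "0 0 0.01 0 0 0" --pt "0 0 0.01 0 0 0" --pt "0 0 0.01 0 0 0"

```text
time: 15.3
tool_pos: [0.4477, -0.0952, 0.1435]
tool_rot: [3.14, 0.0, 1.355]
contact_force: [-2.3, -0.5, 5.8]
opening: 0.0172
grip_force: 30.0
```

Foot on the floor. I'll ease the pressure and release.

Emit:
move_arm --pt "0 0 -0.005 0 0 0" --pt "0 0 -0.005 0 0 0" --newtons 5

```text
time: 15.55
tool_pos: [0.4475, -0.0951, 0.1434]
tool_rot: [3.141, 0.0, 1.355]
contact_force: [0.2, 0.9, 2.4]
opening: 0.0178
grip_force: 5.0
```

Emit:
move_arm --pt "0 0 0 0 0 0" --pt "0 0 0 0 0 0" --pt "0 0 0 0 0 0" --pt "0 0 0 0 0 0" --pt "0 0 0 0 0 0" --pt "0 0 0 0 0 0" --fingers 1

```text
time: 16.3
tool_pos: [0.4472, -0.095, 0.1432]
tool_rot: [-3.142, 0.0, 1.355]
contact_force: [0.4, 0.1, -0.4]
opening: 0.0737
grip_force: 0.0
```

Run:
```python
from h import *
d=cam('side'); im=d['image'][60:300,190:450,::-1]; cv2.imwrite('pics/s5.png',cv2.resize(im,None,fx=2.5,fy=2.5,interpolation=2))
o=robot.observe(); print(o['tool_pos'],o['contact_force'],o['opening'])
```

```text
[ 0.44722145 -0.09496624  0.14319947] [ 0.48853803 -0.09214107  0.20903191] 0.07726923031637245
```

View pics/s5.png

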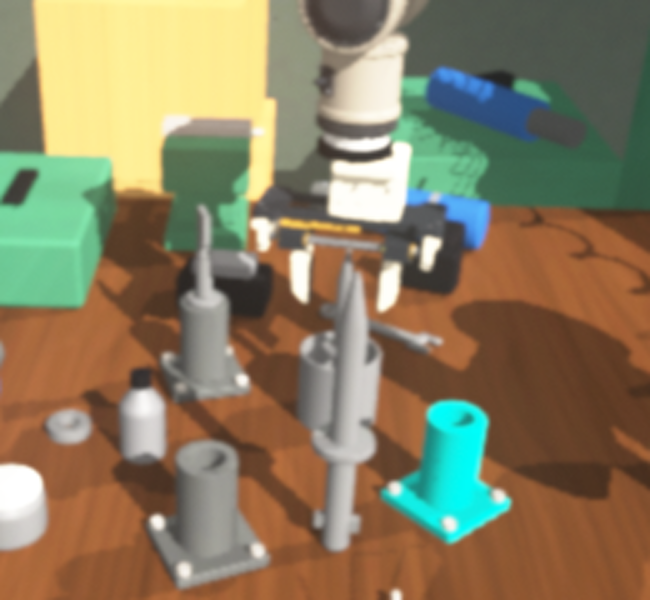

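The fingers are open at crop (300,280) and (388,290). The chisel stands upright in the pot with its tip at (348,260), clear of both. Retreating straight up.

Emit:
move_arm --pt "0 0 -0.1 0 0 0" --pt "0 0 -0.3 0 0 0" --pt "0 0 -0.5 0 0 0" --pt "0 0 -0.75 0 0 0" --pt "0 0 -1 0 0 0" --pt "0 0 -1 0 0 0"

```text
time: 17.1
tool_pos: [0.4482, -0.0953, 0.2453]
tool_rot: [3.137, 0.001, 1.355]
contact_force: [-0.4, -0.1, -0.6]
opening: 0.0919
grip_force: 0.0
```

Emit:
move_arm --pt "0 0 -0.3 0 0 0" --pt "0 0 -0.6 0 0 0" --pt "0 0 -0.6 0 0 0" --pt "0 0 -0.6 0 0 0" --pt "0 0 -0.6 0 0 0"

```text
time: 17.73
tool_pos: [0.4467, -0.0947, 0.3019]
tool_rot: [-3.139, -0.0, 1.355]
contact_force: [0.7, -0.2, 0.5]
opening: 0.0921
grip_force: 0.0
```

Run:
```python
from h import *
d=cam('side'); im=d['image'][60:300,190:450,::-1]; cv2.imwrite('pics/s6.png',cv2.resize(im,None,fx=2.5,fy=2.5,interpolation=2))
o=robot.observe(); print(o['tool_pos'],o['contact_force'],o['opening'],o['time'])
C=cloud(d).reshape(-1,3)
for a,b in((.1,.12),(.12,.17),(.17,.21)):
  m=(np.hypot(C[:,0]-.447,C[:,1]+.095)<.05)&(C[:,2]>a)&(C[:,2]<b); print(a,m.sum(),C[m].mean(0).round(3) if m.any() else '')
```

```text
[ 0.44678173 -0.0947877   0.30205383] [-3.00081479e-05 -2.20823453e-01 -2.20622723e-01] 0.09196251307054182 17.775
0.1 7 [ 0.454 -0.09   0.111]
0.12 56 [ 0.451 -0.089  0.149]
0.17 58 [ 0.447 -0.09   0.185]
```

View pics/s6.png

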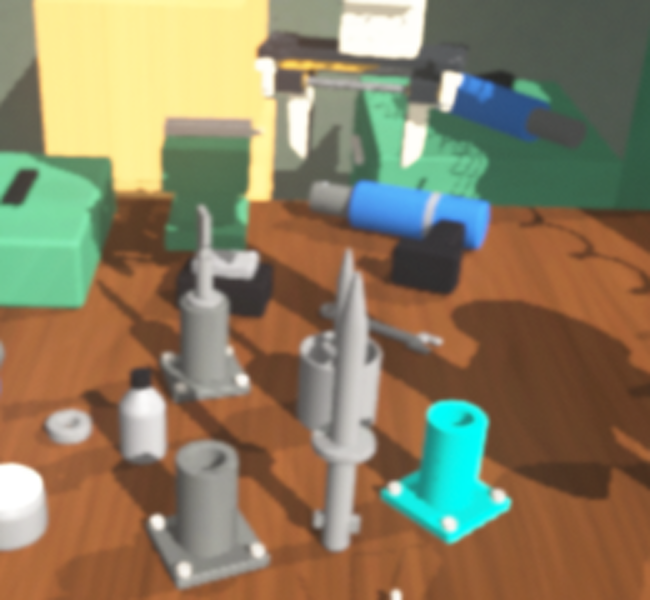

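The chisel stands upright and free in the pot, with its tip at crop (347,255). The gripper is well above it and nothing else has moved, so I'm handing in.

```bash
python3 -c "
from cell import robot
print(robot.hand_in())"
```

```text
the job is handed in; nothing more can be done
None
```

I worked the pointed chisel free of its chuck and lowered it into the pot; it stands there upright, point up and released. The job was handed in at about 18 s of the 72 s allowed, but the hand-in gave no verdict.

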